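# Close, bolt and start the UV curing box

## Task

A freshly sprayed sample card lies in the small open UV curing box, ready to cure. With the fingertips push its lid gently all the way shut, push the slide bolt fully home over the lid's front lip, and only then press the start key right in and let it spring back. Pinch and lift nothing, do not shove the box about, and leave the jar, the cup and the bottle near it alone.

Things in the scene. Friction and masses are not known exactly. Their poses are not given: they have to be found in the camera images.
- uv_box: Grey UV curing box standing loose on the table, about 2 kg. Base 138 mm deep (own x -75 to +63 mm), 150 wide (y -75 to +75), 64 high. Origin: on the table under the base; own x points from the front (robot side) to the hinges at the back, own y to the left seen from the front, z up. Flat deck (x -75 to -35, top z 64) carries the bolt (right) and the key (left); the lid covers the rest.
- lid_hinge (a point): Hinge line of the lid, middle of its length: box x +63.5, y 0, z 66 mm; the line runs along box y.
- uv_lid (a joint): Lid angle: 0 fully shut, grows as it opens (stop 1.25 rad), starts at 0.75 to 1.15. Friction hinge: it stays where left, takes 0.1 to 0.2 N m to move. Lid is a slab 96 deep, 148 wide, 26 thick; shut, it fills box x -34 to +62, z 66.5 to 92.5.
- lid_lip (a point): Upper face of the lid's front lip, centre: 106.5 mm from the hinge line along the lid, 11 mm above the hinge line when shut. Lip: 16 mm deep (box x -49 to -33 when shut), 70 wide (y -35 to +35), 10 thick, top at z 77 when shut. Push down here to shut the lid.
- bolt (a joint): Slide bolt on the right of the deck: 0 drawn back (its start), 0.025 m fully home; slides along box +y (to the left). About 1.2 N friction, stays where left. Its nose (underside z 79 mm) passes over the lip's right end; a lip not fully down (more than about 2 mm high) blocks it, and a bolt pushed early blocks the lid.
- bolt_fin (a point): Centre of the outer (right, box -y) face of the bolt's upright black fin, to be pushed toward box +y. Drawn back it lies at box x -61, y -65, z 88 mm. Fin: 20 mm wide along x, 10 thick along y, from the deck to z 95.5. Behind this face a foot 5 mm long and 7 high lies on the deck.
- start_key (a joint): Start key at the left of the deck: 0 up, 0.004 m pressed right in, moves straight down. Spring: 1.2 N to begin, 3.6 N fully in; springs back when let go.
- key_top (a point): Centre of the key's flat top, 18 (x) x 22 (y) mm, at box x -56, y +53, z 75 mm when up; 22 mm in front of the shut lid's front face.
- siphon_jar: Small glass siphon jar with grey lid and spout, 34 mm wide, 72 tall, loose, to be left alone. Origin: middle of its underside.
- mix_cup: White mixing cup, 60 mm wide, 46 tall, loose, to be left alone. Origin: middle of its underside.
- bottle: Grey paint bottle with pointed white nozzle, 36 mm wide, 102 tall, loose, to be left alone. Origin: middle of its underside.

How it is judged:
On the way, in this order (a step that is already met when the one before it is completed fails the run):
1. the lid is shut (within 0.03 rad) (value of joint uv_lid below 0.03 rad), for 0.2 s.
2. with the lid shut, the bolt is home (21 of 25 mm or more) (value of joint uv_lid below 0.03 rad and value of joint bolt above 0.021 m), for 0.2 s.
3. with the lid shut and bolted, the start key is pressed in by 3 mm or more (all of step 2 and value of joint start_key above 0.003 m), for 0.1 s.
At the end, for the whole second after the job is handed in: The lid is shut (within 0.03 rad), the bolt is home over its lip (21 mm or more of 25), the start key is up again (within 1 mm), the box stands at rest within 40 mm of where it stood, and jar, cup and bottle are within 30 mm of their places (all of step 2 and value of joint start_key below 0.001 m and distance of uv_box from where it was at the start of the episode below 0.04 m and linear speed of uv_box below 0.01 m/s and distance of each of siphon_jar, mix_cup, bottle from where it was at the start of the episode below 0.03 m); the robot touches nothing.
It fails at once if the start key is pressed (over 2 mm) while the lid is not shut or the bolt not home (value of joint start_key above 0.002 m and (not (value of joint uv_lid below 0.03 rad) or not (value of joint bolt above 0.021 m))).
It fails at once if the lid is slammed (faster than 4 rad/s) (velocity of joint uv_lid below -4 rad/s).
It fails at once if the box or a part of it is squeezed or pressed with more than 60 N, or the bolt's fin is pinched between the fingers (35 N) (contact force between the fingers and uv_box above 60 N or (contact force between the fingers and uv_box above 35 N and y of the grasp point in the frame of bolt_fin between -0.003 and 0.013 m and x of the grasp point in the frame of bolt_fin between -0.02 and 0.02 m and z of the grasp point in the frame of bolt_fin below 0.03 m)).
It fails at once if the box is lifted by more than 12 mm, tipped by more than 0.15 rad or shoved by more than 40 mm (height (world z) of uv_box above 0.012 m or angle between uv_box's own z axis and vertical above 0.15 rad or distance of uv_box from where it was at the start of the episode above 0.04 m).
It fails at once if the jar, the cup or the bottle is moved, lifted or knocked over (over 30 mm or 0.3 rad) (distance of any of siphon_jar, mix_cup, bottle from where it was at the start of the episode above 0.03 m or angle between any of siphon_jar, mix_cup, bottle's own z axis and vertical above 0.3 rad).
It also fails if it takes over 48 s, if anything falls off the work surface, if the arm or the gripper's body presses on something with over 40 N, if the wrist force passes 120 N, or if a joint passes its speed limit or range.

## Robot

A 6-joint arm with a two-finger parallel gripper is mounted at the origin on a cart in front of the work surface, level with it; the furniture and walls round the work are solid. World frame = base frame: x ahead of the robot, y to its left, z up, the work surface at z = 0. Lengths are in m, angles in rad, forces in N, time in s.
With the tool pointing down it reaches from about 0.375 to 0.9 m from the base axis. Payload 3.1 kg.
Tool frame: the origin (TCP) lies between the finger pads; the fingertips stand 22 mm ahead of it and the grasp point (between the pads) lies 3 mm ahead of it; z points along the fingers, y is the direction in which the jaws open and shut (so a half turn about z gives the same grasp; the last joint's range is limited). The gripper opens to 87 mm and grips with 3 to 60 N. Pads are 19 mm wide; open, the fingers measure 117 mm over their backs; the gripper's body (75 mm by 190 mm) begins 51 mm behind the grasp point.
Start: joints at [1.151, 0.527, 1.433, -0, 1.181, -0.178], TCP at [0.15, 0.607, 0.245] pointing down, gripper open.
Joint ranges: [-3.08, 3.08], [-0.75, 2.2], [0.22, 2.44], [-1.43, 4.57], [0, 2.65], [-2.85, 2.85]. Speed limits (rad/s): [2.79, 2.79, 3.14, 3.14, 3.14, 3.14].

## Interface

Orientations are given as a unit quaternion [x, y, z, w].
In Python, from rig import get_obs, camera, get_calibration, hand_in, search_frame gives the robot as it stands.
- The arm moves only by the shell command python3 -m jog 'ROWS' [FORCE]. ROWS is JSON, a list of rows, each an object with "grip": the closure in counts, from 0 (fully open) to 255 (shut); "travel": the shift along the world's x, y, z in cm, a list of three; "twist": the turn about the world's z in degrees. A call has 1 to 8 rows; each row shifts and turns the commanded pose from where the row before left it; what a row does not reach is not made up. A row lasts 1/10 s, in which the tool goes at most 50 mm and 8.59 degrees, less where a joint would pass 70% of its speed; a pose out of reach is approached as far as the arm can. A call is refused whole if a number of a shift passes 5 or a number of a turn 8.59, either way. A call with a gripper value outside its range is refused whole. The fingers move at their own pace and stop on an object; FORCE is the grip in N (left out, the last holds). Time passes only in rows, so rows that do not move let the fingers close. It gives the time, the measured TCP pose, the force and the opening at its end, in the units of the state.
- get_obs(): the state, without advancing time (a new reading comes with each control period).
- camera(name): name is "scene" or "top" or "wrist"; returns the picture (400x640x3 uint8, red, green, blue); there is no depth.
- get_calibration(name): a dict with "fx", "fy", "cx", "cy" (pixels), "k1" (the pictures are not rectified: a ray, as slopes to the right and down, at radius r is drawn at 1 + k1 r^2 times it, then the intrinsics apply), "R" (3x3) and "t" (3): a world point X has camera coordinates R X + t; the wrist camera has in their place "T_tool_cam" (4x4, takes a point from camera to tool coordinates, whose origin is the TCP and whose axes are the flange's). Camera axes: x right, y down, z forward; pixel columns grow to the right and rows downward; lengths in m; the calibration is good to about 2 mm. A picture is of the moment at which its call begins: read the wrist's pose just before it. get_calibration takes no time and is no camera call.
- hand_in(): hands the job in, once; it reports no verdict.
Trained networks look in the newest picture that a camera, given by its name, has taken for a name from the list of things; names that differ only in an ending like _2 or _b are one class to them, and where a whole thing is asked for, a point or a joint stands for the part that bears it (a point fixed in the world has none). Each returns a list of dicts, best first, with "p" (0 to 1); they miss things now and then, are a little off and sometimes report something else, mostly with a low value. They report only what shows in the picture. A call takes as long as a camera call.
- search_frame(target, camera): "at" ([x, y, z] in m, in world coordinates, good to about 4 mm: the middle of the surface that is visible of it).
The state is a dict: "time": time; "q": joint angles; "joint_velocities": joint speeds; "joint_torque": joint torques, N m; "position": TCP position; "tool_rot": TCP orientation; "ft_force": force on the tool from outside, world axes, zero at the start; "moment": the same for the moment, N m; "grip_width": finger opening in m.
Only numpy, scipy, OpenCV 4.12 (cv2) and the standard library are available. Lean on these libraries where they do the work, as an engineer would, in place of code of your own. Each camera call takes 0.05 s, during which the arm holds its last target. There are 200 camera calls.

## Working session

There is one attempt and no reset: what is moved stays moved. The work goes in short steps, Python scripts to look and compute and a shell command to move; the robot and the scene stay as the last step left them, time stands still between calls to the robot, and variables do not carry over. Pictures are saved under pics/ and viewed, about 8 in all and at most 12, crops included, and the job is handed in when it is done.

```bash
mkdir -p pics
cat > h.py <<'E'
import numpy as np,cv2
from rig import *
def snap(c,f):
    im=camera(c); cv2.imwrite('pics/'+f+'.png',cv2.cvtColor(im,cv2.COLOR_RGB2BGR)); return im
def proj(c,X):
    k=get_calibration(c); P=np.atleast_2d(X)@np.array(k['R']).T+np.array(k['t'])
    s=P[:,:2]/P[:,2:]; s=s*(1+k['k1']*(s**2).sum(1,keepdims=True))
    return s*[k['fx'],k['fy']]+[k['cx'],k['cy']]
def ray(c,u,v,z):
    k=get_calibration(c); d=np.array([(u-k['cx'])/k['fx'],(v-k['cy'])/k['fy']]); s=d.copy()
    for _ in range(20): s=d/(1+k['k1']*(s@s))
    R=np.array(k['R']);o=-R.T@np.array(k['t']);r=R.T@np.r_[s,1]
    return o+r*(z-o[2])/r[2]
E
python3 - <<'E'
from h import *
a=snap('scene','s0');b=snap('top','t0')
for t in ['uv_box','lid_hinge','lid_lip','bolt_fin','key_top','siphon_jar','mix_cup','bottle']:
    for c in ['top','scene']:
        print(t,c,[(np.round(d['at'],3).tolist(),round(d['p'],2)) for d in search_frame(t,c)[:2]])
o=get_obs();print(o['time'],o['position'],o['tool_rot'],o['grip_width'],o['ft_force'])
E
```

```text
uv_box top [([0.471, -0.262, 0.086], 0.8)]
uv_box scene [([0.462, -0.305, 0.059], 0.83)]
lid_hinge top [([0.467, -0.26, 0.083], 0.82)]
lid_hinge scene [([0.469, -0.303, 0.056], 0.64)]
lid_lip top [([0.498, -0.265, 0.145], 0.79)]
lid_lip scene []
bolt_fin top [([0.395, -0.288, 0.085], 0.69), ([0.497, -0.268, 0.142], 0.3)]
bolt_fin scene [([0.386, -0.302, 0.084], 0.53)]
key_top top [([0.428, -0.19, 0.078], 0.49)]
key_top scene [([0.429, -0.199, 0.076], 0.57), ([0.487, -0.317, 0.135], 0.55)]
siphon_jar top [([0.42, -0.111, 0.054], 0.65)]
siphon_jar scene [([0.414, -0.122, 0.035], 0.69)]
mix_cup top [([0.648, -0.129, 0.033], 0.56)]
mix_cup scene [([0.485, -0.317, 0.136], 0.74), ([0.643, -0.145, 0.037], 0.68)]
bottle top [([0.672, -0.237, 0.06], 0.56)]
bottle scene [([0.672, -0.253, 0.048], 0.98)]
0.9 [0.14959726 0.60680349 0.24457317] [1.20591484e-01 9.92702218e-01 7.86721759e-06 1.19444238e-05] 0.0869680212698681 [ 0.66578454 -0.57524512  0.32889968]
```

View pics/t0.png

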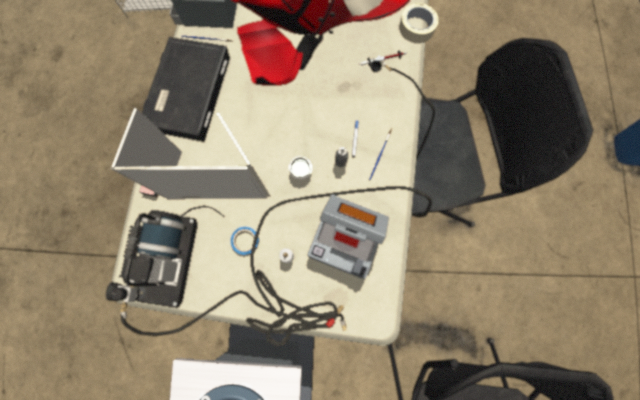

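View pics/s0.png

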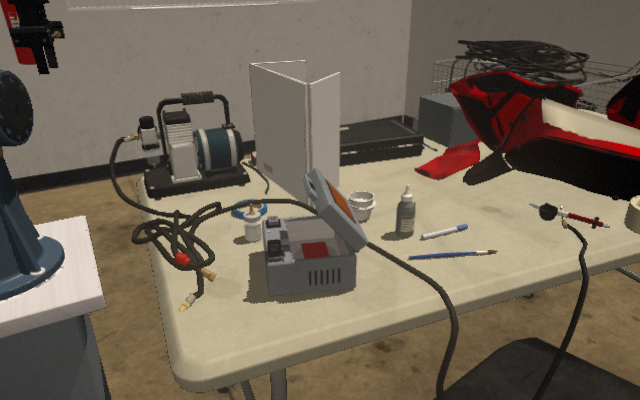

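```bash
python3 -m jog '[{"grip":255,"travel":[2.0,-2.2,3.5],"twist":0},{"grip":255,"travel":[2.5,-3.1,2.2],"twist":0},{"grip":255,"travel":[2.5,-3.1,2.2],"twist":0},{"grip":255,"travel":[2.5,-3.1,2.2],"twist":0},{"grip":255,"travel":[2.5,-3.1,2.2],"twist":0},{"grip":255,"travel":[2.5,-3.1,2.2],"twist":0},{"grip":255,"travel":[2.5,-3.1,2],"twist":0},{"grip":255,"travel":[2.5,-3.1,1],"twist":0}]' 20
python3 -m jog '[{"grip":255,"travel":[1.6,-4.4,0],"twist":0},{"grip":255,"travel":[1.6,-4.4,0],"twist":0},{"grip":255,"travel":[1.6,-4.4,0],"twist":0},{"grip":255,"travel":[1.6,-4.4,0],"twist":0},{"grip":255,"travel":[1.6,-4.4,0],"twist":0},{"grip":255,"travel":[1.6,-4.4,0],"twist":0}]'
python3 -m jog '[{"grip":255,"travel":[-0.6,-4.2,-0.5],"twist":0},{"grip":255,"travel":[-0.6,-4.2,-0.5],"twist":0},{"grip":255,"travel":[-0.6,-4.2,-0.5],"twist":0},{"grip":255,"travel":[-0.6,-4.2,-0.5],"twist":0},{"grip":255,"travel":[-0.6,-4.2,-0.5],"twist":0},{"grip":255,"travel":[-0.6,-4.2,-0.5],"twist":0},{"grip":255,"travel":[-0.6,-4.2,-0.5],"twist":0},{"grip":255,"travel":[0,0,0],"twist":0}]'
python3 - <<'E'
from h import *
o=get_obs();snap('wrist','w0')
print(o['time'],o['position'],o['tool_rot'],o['grip_width'],o['ft_force'])
k=get_calibration('wrist');print(k)
for t in ['uv_box','lid_lip','bolt_fin','key_top']:
    print(t,[(np.round(d['at'],3).tolist(),round(d['p'],2)) for d in search_frame(t,'wrist')[:2]])
E
```

```text
time: 1.7
position: [0.3459, 0.3668, 0.4218]
tool_rot: [0.121, 0.993, 0.001, 0.002]
ft_force: [0.8, -0.4, -0.6]
grip_width: 0.0308
time: 2.3
position: [0.4408, 0.102, 0.4199]
tool_rot: [0.121, 0.993, 0.0, 0.0]
ft_force: [0.7, 0.6, 0.7]
grip_width: 0.0005
time: 3.1
position: [0.398, -0.1948, 0.3841]
tool_rot: [0.124, 0.992, -0.001, -0.0]
ft_force: [-0.5, -0.1, -0.6]
grip_width: 0.0004
3.1 [ 0.39804799 -0.19483988  0.38405695] [ 1.23758457e-01  9.92311806e-01 -1.04607403e-03 -1.73848870e-04] 0.0004201148843317251 [-0.48973737 -0.09109366 -0.629241  ]
{'fx': 294.53135401464937, 'fy': 294.53135401464937, 'cx': 320.3604630871457, 'cy': 199.70141876963262, 'k1': 0.0007435605331813615, 'T_tool_cam': array([[-3.85531192e-04, -9.66024858e-01, -2.58448882e-01,
         7.10695563e-02],
       [ 9.99999684e-01, -5.51945174e-04,  5.71338080e-04,
         5.09078333e-05],
       [-6.94576401e-04, -2.58448580e-01,  9.66024766e-01,
        -1.39809488e-01],
       [ 0.00000000e+00,  0.00000000e+00,  0.00000000e+00,
         1.00000000e+00]])}
uv_box [([0.438, -0.253, 0.051], 0.56)]
lid_lip []
bolt_fin [([0.394, -0.283, 0.085], 0.62)]
key_top [([0.392, -0.283, 0.083], 0.49), ([0.429, -0.19, 0.078], 0.46)]
```

View pics/w0.png

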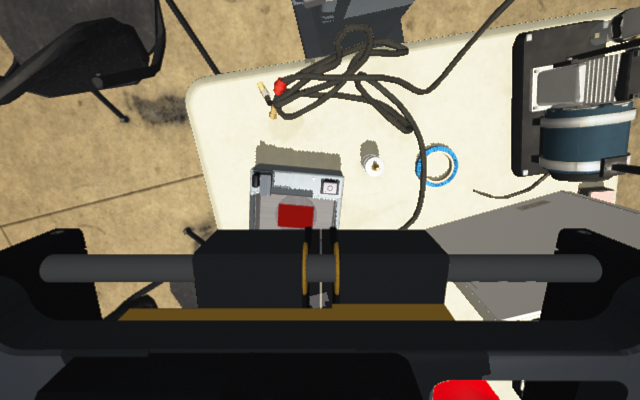

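Run:
```python
import cv2
a=cv2.imread('pics/w0.png')[150:235,240:355];b=cv2.imread('pics/t0.png')[190:285,300:400]
a=cv2.resize(a,None,fx=6,fy=6,interpolation=cv2.INTER_CUBIC);cv2.imwrite('pics/c1.png',a)
b=cv2.resize(b,None,fx=6,fy=6,interpolation=cv2.INTER_CUBIC);cv2.imwrite('pics/c2.png',b)
```

```text
(no output)
```

View pics/c1.png

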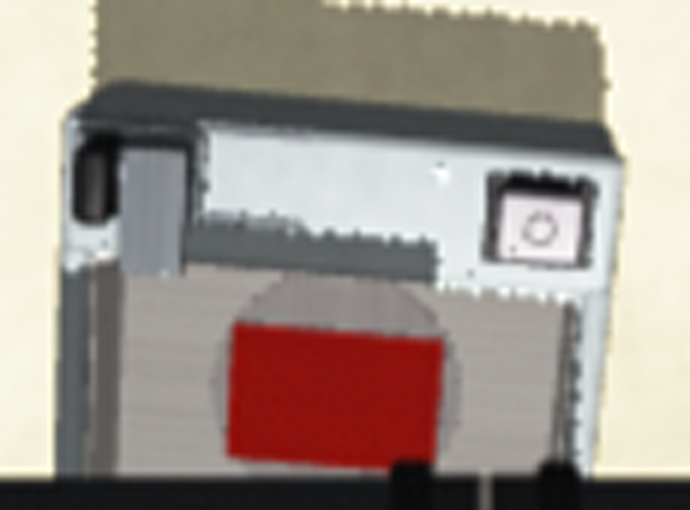

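View pics/c2.png

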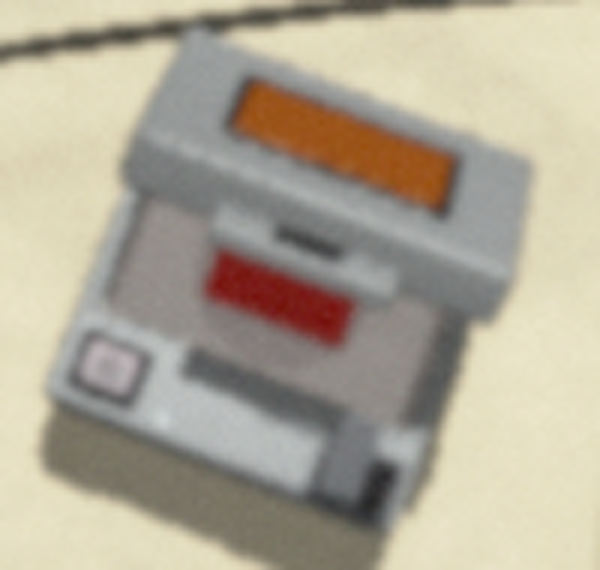

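```bash
cat >> h.py <<'E'
from scipy.optimize import least_squares
from scipy.spatial.transform import Rotation as Ro
def projw(X,p,q):
    k=get_calibration('wrist');T=np.eye(4);T[:3,:3]=Ro.from_quat(q).as_matrix();T[:3,3]=p
    M=np.linalg.inv(T@k['T_tool_cam']);P=np.atleast_2d(X)@M[:3,:3].T+M[:3,3]
    s=P[:,:2]/P[:,2:]; s=s*(1+k['k1']*(s**2).sum(1,keepdims=True))
    return s*[k['fx'],k['fy']]+[k['cx'],k['cy']]
def b2w(x,B):
    c,s=np.cos(x[2]),np.sin(x[2]);B=np.atleast_2d(B).astype(float)
    return B@np.array([[c,s,0],[-s,c,0],[0,0,1]])+[x[0],x[1],0]
E
python3 - <<'E'
from h import *
p=[0.39804799,-0.19483988,0.38405695];q=[1.23758457e-01,9.92311806e-01,-1.04607403e-03,-1.73848870e-04]
B=np.array([[-75,-75,64],[-75,75,64],[-56,53,75],[-61,-60,95.5]])/1e3
W=np.array([[252,168.7],[343.7,175.8],[330,188],[255.8,180]]);T=np.array([[364.2,277],[308.3,255.3],[318.7,250.3],[363.5,270.5]])
for n,f in [('w',lambda x:(projw(b2w(x,B),p,q)-W)),('t',lambda x:(proj('top',b2w(x,B))-T))]:
    r=least_squares(lambda x:f(x).ravel(),[.46,-.26,-.28]);print(n,r.x,f(r.x).round(1).tolist())
f=lambda x:np.r_[projw(b2w(x,B),p,q)-W,proj('top',b2w(x,B))-T]
r=least_squares(lambda x:f(x).ravel(),[.46,-.26,-.28]);x=r.x;print(x)
# lid angle from lip front/top corners & lid front top corners (top view)
L=np.array([[112.5,35,11],[112.5,-35,11],[97.5,75,26.5],[97.5,-75,26.5]])/1e3
def lid(a): 
    return np.c_[.0635-L[:,0]*np.cos(a)+L[:,2]*np.sin(a),L[:,1],.066+L[:,0]*np.sin(a)+L[:,2]*np.cos(a)]
for a in np.arange(.7,1.2,.1): print(round(a,2),(proj('top',b2w(x,lid(a)))-[300,190]).round(1).ravel()*6)
for n,b in dict(lip=[-43,0,77],fin=[-61,-65,88],key=[-56,53,75],hinge=[63.5,0,66]).items(): print(n,b2w(x,np.array(b)/1e3).round(4))
E
```

```text
w [ 0.46627899 -0.25571415 -0.33729381] [[-1.6, -1.1], [1.6, 0.2], [0.5, -0.0], [-0.5, 1.1]]
t [ 0.4671768  -0.25715709 -0.33400017] [[1.8, 1.3], [-1.5, -0.7], [-0.4, -0.1], [0.1, -0.6]]
[ 0.46656732 -0.25615706 -0.33617381]
0.7 [192.6 261.  373.8 332.4 112.2 165.  499.8 318. ]
0.8 [202.2 236.4 384.6 308.4 120.6 141.  510.  294. ]
0.9 [211.8 210.  395.4 282.6 130.2 115.8 520.8 268.8]
1.0 [222.6 182.4 407.4 255.  139.8  90.  531.6 243. ]
1.1 [233.4 153.6 418.8 226.8 150.   63.6 542.4 216.6]
lip [[ 0.426 -0.242  0.077]]
fin [[ 0.3875 -0.2974  0.088 ]]
key [[ 0.4312 -0.1877  0.075 ]]
hinge [[ 0.5265 -0.2771  0.066 ]]
```

Run:
```python
from h import *
x=[.4666,-.2562,-.336];o=get_obs();print(o['position'])
prev=o['position']
pts=[('above',[-.003,0,.25])]+[('a%.2f'%a,[.0635-.1065*np.cos(a)+.011*np.sin(a)-.003,0,.066+.1125*np.sin(a)+.011*np.cos(a)]) for a in [.95,.85,.7,.55,.4,.25,.12,.05,0]]
for n,b in pts:
    w=b2w(x,b)[0]+[0,0,.022];print(n,np.round(b,4),w.round(4),'d cm',((w-prev)*100).round(2));prev=w
```

```text
[ 0.39866193 -0.18904149  0.38471442]
above [-0.003  0.     0.25 ] [ 0.4638 -0.2552  0.272 ] d cm [  6.51  -6.62 -11.27]
a0.95 [0.0075 0.     0.1639] [ 0.4737 -0.2587  0.1859] d cm [ 0.99 -0.35 -8.61]
a0.85 [-0.0015  0.      0.1578] [ 0.4652 -0.2557  0.1798] d cm [-0.85  0.3  -0.61]
a0.70 [-0.0139  0.      0.1469] [ 0.4535 -0.2516  0.1689] d cm [-1.17  0.41 -1.09]
a0.55 [-0.0245  0.      0.1342] [ 0.4434 -0.2481  0.1562] d cm [-1.01  0.35 -1.27]
a0.40 [-0.0333  0.      0.1199] [ 0.4352 -0.2452  0.1419] d cm [-0.83  0.29 -1.42]
a0.25 [-0.04    0.      0.1045] [ 0.4289 -0.243   0.1265] d cm [-0.63  0.22 -1.55]
a0.12 [-0.0439  0.      0.0904] [ 0.4251 -0.2417  0.1124] d cm [-0.37  0.13 -1.41]
a0.05 [-0.0453  0.      0.0826] [ 0.4238 -0.2413  0.1046] d cm [-0.13  0.05 -0.78]
a0.00 [-0.046  0.     0.077] [ 0.4232 -0.241   0.099 ] d cm [-0.06  0.02 -0.56]
```

```bash
python3 -m jog '[{"grip":255,"travel":[1.63,-1.65,-2.8],"twist":-2.5},{"grip":255,"travel":[1.63,-1.65,-2.8],"twist":-2.6},{"grip":255,"travel":[1.63,-1.65,-2.8],"twist":0},{"grip":255,"travel":[1.62,-1.67,-2.9],"twist":0},{"grip":255,"travel":[0,0,0],"twist":0},{"grip":255,"travel":[0,0,0],"twist":0}]'
python3 - <<'E'
from h import *
o=get_obs();print(o['time'],o['position'],o['tool_rot'],o['ft_force']); R=Ro.from_quat(o['tool_rot']).as_matrix();print(np.arctan2(R[0,1],R[1,1]))
E
```

```text
time: 3.95
position: [0.4638, -0.2549, 0.2712]
tool_rot: [0.164, 0.987, 0.001, -0.001]
ft_force: [-0.3, 0.1, 1.2]
grip_width: 0.0006
3.95 [ 0.46379547 -0.25491327  0.2712454 ] [ 1.63750162e-01  9.86501164e-01  6.77154636e-04 -9.37420371e-04] [-0.33063937  0.14836948  1.21008383]
0.3289831639956625
```

Tool sits square over the lip. Descend to just above it, then start along the arc.

```bash
python3 -m jog '[{"grip":255,"travel":[0,0,-3.5],"twist":0},{"grip":255,"travel":[0,0,-3.0],"twist":0},{"grip":255,"travel":[0,0,-1.5],"twist":0},{"grip":255,"travel":[0,0,-0.6],"twist":0},{"grip":255,"travel":[0,0,-0.6],"twist":0},{"grip":255,"travel":[0,0,0],"twist":0}]'
python3 -m jog '[{"grip":255,"travel":[-0.5,0.17,-0.5],"twist":0},{"grip":255,"travel":[-0.6,0.2,-0.6],"twist":0},{"grip":255,"travel":[0,0,0],"twist":0}]'
python3 - <<'E'
from h import *
snap('scene','s1')
im=cv2.imread('pics/s1.png')[130:310,220:440];cv2.imwrite('pics/s1c.png',cv2.resize(im,None,fx=3,fy=3))
E
```

```text
time: 4.55
position: [0.4633, -0.2558, 0.1809]
tool_rot: [0.164, 0.986, -0.0, -0.0]
ft_force: [-0.4, 1.4, 1.1]
grip_width: 0.0004
time: 4.85
position: [0.4516, -0.2518, 0.1694]
tool_rot: [0.164, 0.986, 0.0, -0.0]
ft_force: [-0.8, 0.1, 0.9]
grip_width: 0.0007
```

View pics/s1c.png

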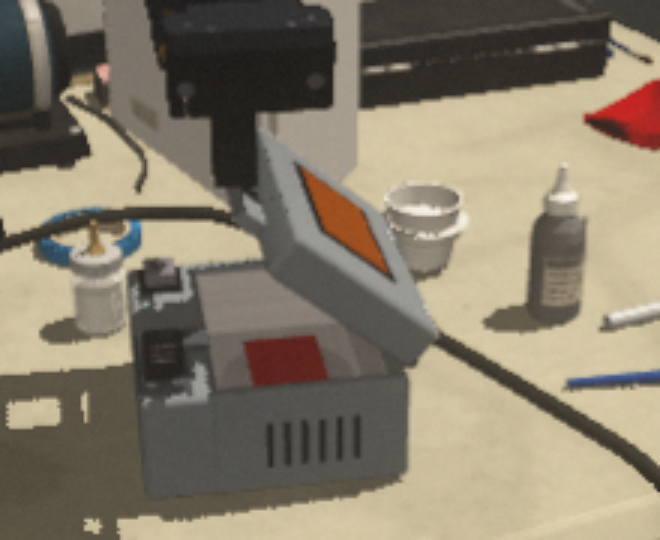

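```bash
python3 -m jog '[{"grip":255,"travel":[-0.5,0.17,-0.65],"twist":0},{"grip":255,"travel":[-0.5,0.18,-0.65],"twist":0},{"grip":255,"travel":[-0.4,0.15,-0.7],"twist":0},{"grip":255,"travel":[-0.4,0.14,-0.7],"twist":0},{"grip":255,"travel":[-0.3,0.11,-0.8],"twist":0},{"grip":255,"travel":[-0.3,0.11,-0.8],"twist":0},{"grip":255,"travel":[0,0,0],"twist":0}]'
python3 -m jog '[{"grip":255,"travel":[-0.2,0.07,-0.7],"twist":0},{"grip":255,"travel":[-0.2,0.06,-0.7],"twist":0},{"grip":255,"travel":[-0.1,0.03,-0.4],"twist":0},{"grip":255,"travel":[0,0,-0.4],"twist":0},{"grip":255,"travel":[0,0,0],"twist":0}]'
```

```text
time: 5.6
position: [0.4283, -0.2437, 0.1242]
tool_rot: [0.165, 0.986, 0.001, -0.001]
ft_force: [-0.2, -0.3, 0.2]
grip_width: 0.0005
time: 6.1
position: [0.4234, -0.2423, 0.103]
tool_rot: [0.165, 0.986, 0.0, -0.0]
ft_force: [1.0, -0.7, -0.9]
grip_width: 0.0002
```

```bash
python3 -m jog '[{"grip":255,"travel":[0,0,-0.2],"twist":0},{"grip":255,"travel":[0,0,-0.15],"twist":0},{"grip":255,"travel":[0,0,0],"twist":0}]'
python3 - <<'E'
from h import *
snap('scene','s2');print(get_obs()['ft_force'])
im=cv2.imread('pics/s2.png')[130:310,220:440];cv2.imwrite('pics/s2c.png',cv2.resize(im,None,fx=3,fy=3))
E
```

```text
time: 6.4
position: [0.4237, -0.2425, 0.1]
tool_rot: [0.165, 0.986, 0.0, 0.0]
ft_force: [0.6, 0.1, 0.2]
grip_width: 0.0005
[ 0.05668436 -0.0865868   0.2544318 ]
```

View pics/s2c.png

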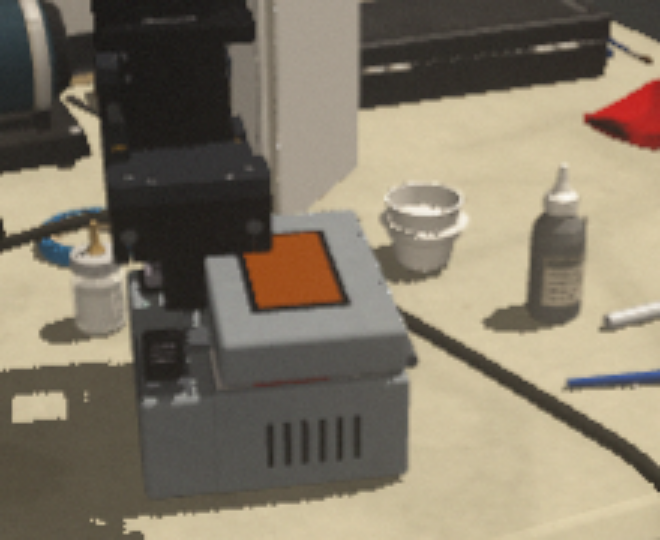

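```bash
for i in 1 2; do python3 -m jog '[{"grip":255,"travel":[0,0,-0.2],"twist":0},{"grip":255,"travel":[0,0,0],"twist":0}]' | sed -n '2p;4p'; done
```

```text
position: [0.424, -0.2427, 0.0991]
ft_force: [-1.3, 0.2, 9.8]
position: [0.4239, -0.2427, 0.0987]
ft_force: [-3.5, 2.2, 24.2]
```

```bash
python3 -m jog '[{"grip":255,"travel":[0,0,0.4],"twist":0},{"grip":255,"travel":[-0.3,0.1,2],"twist":0},{"grip":255,"travel":[-1,-2.5,3],"twist":0},{"grip":255,"travel":[-1,-3,1],"twist":0},{"grip":255,"travel":[0,0,0],"twist":0}]'
python3 - <<'E'
from h import *
a=snap('scene','s3');b=snap('top','t3')
a=cv2.imread('pics/s3.png')[170:310,250:390];b=cv2.imread('pics/t3.png')[190:285,300:395]
cv2.imwrite('pics/c3.png',np.hstack([cv2.resize(a,(400,400),interpolation=3),cv2.resize(b,(400,400),interpolation=2)]))
for t in ['lid_lip','bolt_fin','key_top']:
  for c in ['top','scene']:
    print(t,[(np.round(d['at'],3).tolist(),round(d['p'],2)) for d in search_frame(t,c)[:2]])
E
```

```text
time: 7.35
position: [0.4019, -0.3013, 0.1622]
tool_rot: [0.166, 0.986, -0.003, 0.003]
ft_force: [-0.3, -0.2, 0.4]
grip_width: 0.0003
lid_lip [([0.501, -0.231, 0.09], 0.9)]
lid_lip [([0.468, -0.291, 0.099], 0.76)]
bolt_fin []
bolt_fin [([0.387, -0.297, 0.084], 0.8)]
key_top []
key_top [([0.43, -0.197, 0.076], 0.56)]
```

View pics/c3.png

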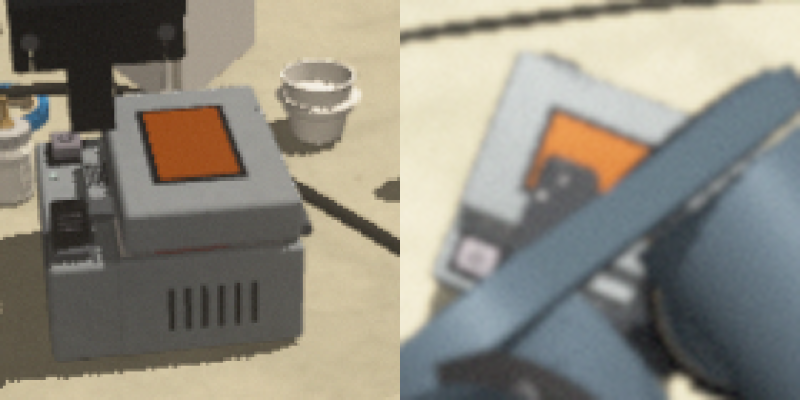

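```bash
python3 -m jog '[{"grip":255,"travel":[-1.3,-1.3,0],"twist":0},{"grip":255,"travel":[-1.0,-1.2,0],"twist":0},{"grip":255,"travel":[0,0,0],"twist":0},{"grip":255,"travel":[0,0,-2.5],"twist":0},{"grip":255,"travel":[0,0,-2.5],"twist":0},{"grip":255,"travel":[0,0,-0.9],"twist":0},{"grip":255,"travel":[0,0,0],"twist":0},{"grip":255,"travel":[0,0,0],"twist":0}]'
python3 - <<'E'
from h import *
x=[.4666,-.2562,-.336];o=get_obs();p=o['position'];c,s=np.cos(x[2]),np.sin(x[2]);d=p-[x[0],x[1],.022]
print('tip in box mm',1e3*np.array([c*d[0]+s*d[1],-s*d[0]+c*d[1],d[2]]),o['ft_force'])
E
```

```text
time: 8.55
position: [0.3782, -0.3214, 0.1014]
tool_rot: [0.164, 0.986, -0.0, 0.0]
ft_force: [-0.2, -0.6, -0.6]
grip_width: 0.0003
tip in box mm [-61.98640045 -90.70072398  79.35266825] [-0.23679132 -0.55672055 -0.62044903]
```

```bash
python3 -m jog '[{"grip":255,"travel":[0.165,0.472,0],"twist":0},{"grip":255,"travel":[0.165,0.472,0],"twist":0},{"grip":255,"travel":[0.165,0.472,0],"twist":0},{"grip":255,"travel":[0.165,0.472,0],"twist":0},{"grip":255,"travel":[0,0,0],"twist":0}]'
python3 -m jog '[{"grip":255,"travel":[0.165,0.472,0],"twist":0},{"grip":255,"travel":[0.165,0.472,0],"twist":0},{"grip":255,"travel":[0.1,0.283,0],"twist":0},{"grip":255,"travel":[0,0,0],"twist":0}]'
```

```text
time: 9.05
position: [0.3846, -0.302, 0.1014]
tool_rot: [0.164, 0.986, -0.0, 0.0]
ft_force: [0.3, -0.3, 0.0]
grip_width: 0.0006
time: 9.45
position: [0.3887, -0.2898, 0.101]
tool_rot: [0.164, 0.986, 0.0, -0.0]
ft_force: [0.4, -0.2, 0.4]
grip_width: 0.0005
```

```bash
for i in 1 2 3 4; do python3 -m jog '[{"grip":255,"travel":[0.033,0.094,0],"twist":0},{"grip":255,"travel":[0,0,0],"twist":0}]' | sed -n '2p;4p'; done
```

```text
position: [0.3888, -0.2892, 0.101]
ft_force: [-0.0, 0.6, 0.3]
position: [0.3891, -0.2884, 0.1009]
ft_force: [-0.6, 0.1, -0.3]
position: [0.3895, -0.2874, 0.101]
ft_force: [-0.6, -1.6, -0.8]
position: [0.3898, -0.2864, 0.101]
ft_force: [-1.1, -0.5, -0.9]
```

```bash
for i in 1 2 3; do python3 -m jog '[{"grip":255,"travel":[0.033,0.094,0],"twist":0},{"grip":255,"travel":[0,0,0],"twist":0}]' | sed -n '2p;4p'; done
python3 - <<'E'
from h import *
snap('scene','s4');a=cv2.imread('pics/s4.png')[190:290,250:350]
a=cv2.resize(a,(500,500),interpolation=3);cv2.imwrite('pics/c4.png',a)
x=[.4666,-.2562,-.336]
for n,b in {'key':[-56,53,75],'fin0':[-61,-60,95.5],'finhome':[-61,-35,95.5],'frontright':[-75,-75,64],'lidcorner0':[-34,-75,92.5],'lidbot':[-34,-75,66.5]}.items(): print(n,((proj('scene',b2w(x,np.array(b)/1e3))[0]-[250,190])*5).round())
print([(np.round(d['at'],3).tolist(),round(d['p'],2)) for t in ['bolt_fin','key_top'] for d in search_frame(t,'scene')[:2]])
E
```

```text
position: [0.3903, -0.2855, 0.101]
ft_force: [-0.4, -0.0, -0.2]
position: [0.3906, -0.2845, 0.1011]
ft_force: [0.2, -0.1, 0.3]
position: [0.391, -0.2837, 0.1011]
ft_force: [-0.0, -0.2, -0.7]
key [111. 133.]
fin0 [115. 243.]
finhome [109. 203.]
frontright [ 76. 364.]
lidcorner0 [210. 269.]
lidbot [213. 344.]
[([0.41, -0.274, 0.082], 0.54), ([0.41, -0.272, 0.078], 0.54)]
```

View pics/c4.png

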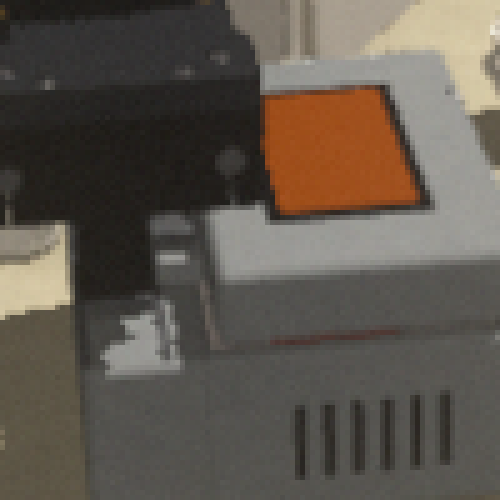

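```bash
for i in 1 2 3 4 5; do python3 -m jog '[{"grip":255,"travel":[0.033,0.094,0],"twist":0},{"grip":255,"travel":[0,0,0],"twist":0}]' | sed -n '2p;4p'; done
```

```text
position: [0.3912, -0.2833, 0.1011]
ft_force: [-2.5, -3.4, -0.8]
position: [0.3913, -0.2832, 0.1011]
ft_force: [-5.1, -5.3, -1.5]
position: [0.3913, -0.2831, 0.1012]
ft_force: [-6.8, -8.6, -1.5]
position: [0.3915, -0.2828, 0.1012]
ft_force: [-9.2, -10.5, -1.5]
position: [0.3918, -0.282, 0.1012]
ft_force: [-9.1, -11.5, -1.2]
```

```bash
python3 -m jog '[{"grip":255,"travel":[-0.165,-0.472,0],"twist":0},{"grip":255,"travel":[-0.5,-1.4,0],"twist":0},{"grip":255,"travel":[-0.7,-1.8,2],"twist":0},{"grip":255,"travel":[-1,-2,4],"twist":0},{"grip":255,"travel":[-1,-2,4],"twist":0},{"grip":255,"travel":[0,0,0],"twist":0}]' | sed -n '1,2p;4p'
python3 - <<'E'
from h import *
o=get_obs();snap('scene','s5');snap('wrist','w5');a=cv2.imread('pics/s5.png')[190:290,250:350]
b=cv2.imread('pics/w5.png')
cv2.imwrite('pics/c5.png',np.hstack([cv2.resize(a,(400,400),interpolation=3),cv2.resize(b,(640,400))[:,200:600]]))
x=[.4666,-.2562,-.336]
for n,b in {'key':[-56,53,75],'fin0':[-61,-60,95.5],'finhome':[-61,-35,95.5],'frontright':[-75,-75,64],'frontleft':[-75,75,64]}.items(): X=b2w(x,np.array(b)/1e3);print(n,((proj('scene',X)[0]-[250,190])*4).round(),(projw(X,o['position'],o['tool_rot'])[0]-[200,0]).round())
print([(t,c,np.round(d['at'],3).tolist(),round(d['p'],2)) for t in ['bolt_fin','key_top'] for c in ['scene','wrist'] for d in search_frame(t,c)[:2]])
E
```

```text
time: 12.6
position: [0.3605, -0.3619, 0.2062]
ft_force: [0.7, -0.5, 0.6]
key [ 89. 106.] [318. 207.]
fin0 [ 92. 194.] [206. 208.]
finhome [ 88. 163.] [234. 208.]
frontright [ 61. 291.] [183. 184.]
frontleft [ 44. 109.] [337. 185.]
[('bolt_fin', 'scene', [0.396, -0.274, 0.082], 0.54), ('bolt_fin', 'wrist', [0.401, -0.264, 0.084], 0.81), ('key_top', 'wrist', [0.428, -0.193, 0.076], 0.57)]
```

View pics/c5.png

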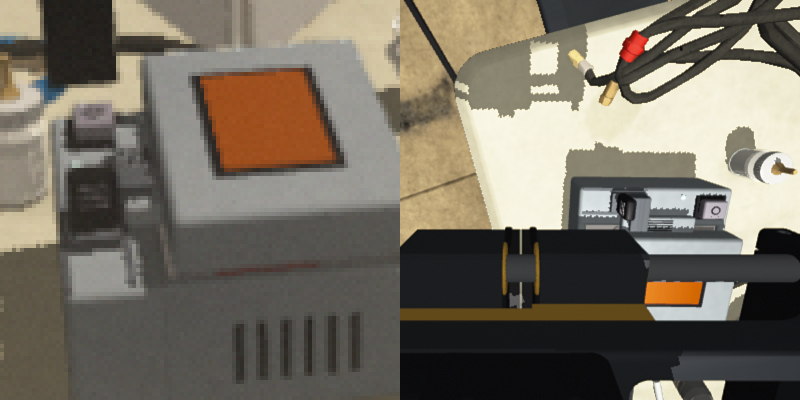

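```bash
python3 -m jog '[{"grip":255,"travel":[1.5,3,2],"twist":0},{"grip":255,"travel":[1.5,3,1.5],"twist":0},{"grip":255,"travel":[1.5,3,1.5],"twist":0},{"grip":255,"travel":[1.5,3,0],"twist":0},{"grip":255,"travel":[0,0,0],"twist":0},{"grip":255,"travel":[0,0,0],"twist":0},{"grip":255,"travel":[0,0,0],"twist":0}]' | sed -n '1,2p;4p'
python3 - <<'E'
from h import *
o=get_obs();snap('wrist','w6');b=cv2.imread('pics/w6.png')[110:240,200:400]
cv2.imwrite('pics/c6.png',cv2.resize(b,None,fx=4,fy=4,interpolation=2))
x=[.4666,-.2562,-.336]
for n,b in {'key':[-56,53,75],'fin0':[-61,-60,95.5],'finhome':[-61,-35,95.5],'frontright':[-75,-75,64],'frontleft':[-75,75,64],'lidFR':[-34,-74,92.5]}.items(): X=b2w(x,np.array(b)/1e3);print(n,((projw(X,o['position'],o['tool_rot'])[0]-[200,110])*4).round())
print(o['position'].tolist(),o['tool_rot'].tolist())
E
```

```text
time: 13.6
position: [0.4186, -0.236, 0.2503]
ft_force: [0.7, 0.4, -1.3]
key [663. 299.]
fin0 [233. 295.]
finhome [331. 295.]
frontright [199. 222.]
frontleft [739. 225.]
lidFR [187. 393.]
[0.4186275685400968, -0.2360361263558287, 0.2502511942540564] [0.16459411479844585, 0.9863611082678595, 0.00023338798820984693, -0.000697854112914437]
```

View pics/c6.png

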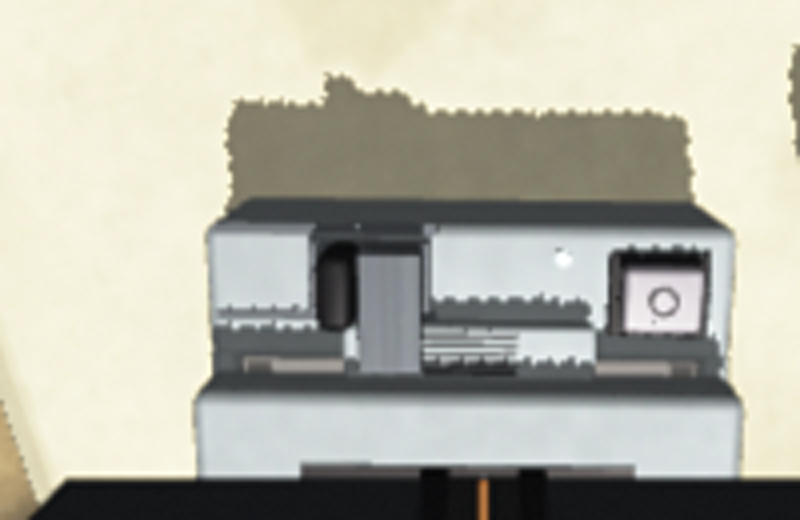

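```bash
python3 -m jog '[{"grip":255,"travel":[0.6,2.4,-2],"twist":0},{"grip":255,"travel":[0.6,2.4,-2],"twist":0},{"grip":255,"travel":[0,0,-3],"twist":0},{"grip":255,"travel":[0,0,-3],"twist":0},{"grip":255,"travel":[0,0,-3],"twist":0},{"grip":255,"travel":[0,0,-1.4],"twist":0},{"grip":255,"travel":[0,0,0],"twist":0},{"grip":255,"travel":[0,0,0],"twist":0}]' | sed -n '1,2p;4p'
python3 -m jog '[{"grip":255,"travel":[0,0,-0.5],"twist":0},{"grip":255,"travel":[0,0,-0.4],"twist":0},{"grip":255,"travel":[0,0,-0.2],"twist":0},{"grip":255,"travel":[0,0,0],"twist":0}]' | sed -n '1,2p;4p'
```

```text
time: 14.45
position: [0.4308, -0.1886, 0.1068]
ft_force: [0.7, -0.5, 0.2]
time: 14.85
position: [0.4312, -0.1881, 0.0963]
ft_force: [-1.0, -1.3, 1.5]
```

Tip is near z 74 mm, just touching; keep pressing in small steps until it bottoms.

```bash
for i in 1 2 3; do python3 -m jog '[{"grip":255,"travel":[0,0,-0.15],"twist":0},{"grip":255,"travel":[0,0,0],"twist":0}]' | sed -n '2p;4p'; done
```

```text
position: [0.4312, -0.1881, 0.0948]
ft_force: [-0.1, -1.2, 2.5]
position: [0.4312, -0.1881, 0.0933]
ft_force: [-0.4, -1.2, 4.4]
position: [0.4312, -0.1881, 0.0931]
ft_force: [-2.0, 0.8, 16.0]
```

Bottomed (16 N at 4 mm travel). Hold briefly, release, and check.

```bash
python3 -m jog '[{"grip":255,"travel":[0,0,0],"twist":0},{"grip":255,"travel":[0,0,0],"twist":0},{"grip":255,"travel":[0,0,0.6],"twist":0},{"grip":255,"travel":[0,0,2],"twist":0},{"grip":255,"travel":[0,0,4],"twist":0},{"grip":255,"travel":[0,0,4],"twist":0},{"grip":255,"travel":[0,-1.5,4],"twist":0},{"grip":255,"travel":[0,0,0],"twist":0}]' | sed -n '1,2p;4p'
python3 -m jog '[{"grip":255,"travel":[0,0,0],"twist":0},{"grip":255,"travel":[0,0,0],"twist":0},{"grip":255,"travel":[0,0,0],"twist":0}]' | sed -n '1,2p;4p'
python3 - <<'E'
from h import *
snap('wrist','w7');snap('scene','s7');b=cv2.imread('pics/w7.png')[100:250,150:400];a=cv2.imread('pics/s7.png')[150:300,225:475]
cv2.imwrite('pics/c7.png',np.vstack([cv2.resize(b,(500,300)),cv2.resize(a,(500,300))]))
print([(t,c,np.round(d['at'],3).tolist(),round(d['p'],2)) for t in ['bolt_fin','key_top','siphon_jar','mix_cup','bottle'] for c in ['scene'] for d in search_frame(t,c)[:2]])
E
```

```text
time: 16.25
position: [0.434, -0.2057, 0.2423]
ft_force: [-0.0, -0.8, 1.0]
time: 16.55
position: [0.4299, -0.2017, 0.2359]
ft_force: [-0.1, 0.2, -0.1]
[('bolt_fin', 'scene', [0.394, -0.272, 0.082], 0.84), ('key_top', 'scene', [0.427, -0.194, 0.076], 0.45), ('siphon_jar', 'scene', [0.413, -0.119, 0.04], 0.65), ('mix_cup', 'scene', [0.642, -0.149, 0.034], 0.81), ('bottle', 'scene', [0.671, -0.248, 0.045], 0.64)]
```

View pics/c7.png

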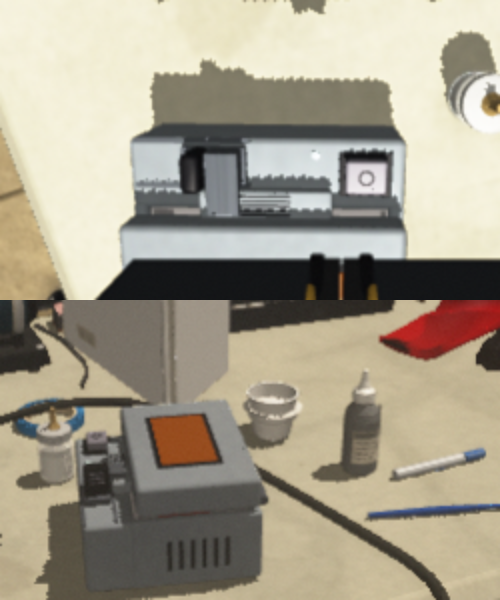

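The picture shows the lid shut, the bolt nose over the lip, the key up, and the jar, cup and bottle in place.

```bash
python3 -c "from rig import *;print(hand_in())"
```

```text
the job is handed in; nothing more can be done
None
```

The job is done and handed in at about 16.7 s of the 48 s allowed; `hand_in` gives no verdict. With the closed fingertips I pushed the lid shut, then the bolt home, then pressed the start key and let it spring back.

| Step | What the last checks showed |
|---|---|
| Lid | The fingertips stopped at about z 77 mm, the shut height of the lip, with a 24 N push. The pictures show the lid corner where a shut lid should be. |
| Bolt | It ran to a firm stop with about 14 N. A close wrist picture puts the fin within about 2 mm of its home position, with the nose over the lip. |
| Start key | It went in about 4 mm and bottomed at 16 N. I held it about 0.2 s and it was up again in the last pictures. |
| Box, jar, cup and bottle | The box moved no more than a millimetre or two. Jar, cup and bottle were within about 5 mm of their starting readings. |

- **Bolt readings that disagreed:** the detection networks gave the bolt's travel as anywhere from 20 to 25 mm. I relied on the wrist picture and the firm stop instead.
- **Sideways force on the bolt push:** there was about 5 N of unexplained sideways force at the end, but the wrist picture taken afterwards showed nothing out of place.

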